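# Re-mount four circuit breakers on the new board

## Robot

A 6-joint arm with a two-finger parallel gripper is mounted at the origin on the work surface. World frame = base frame: x ahead of the robot, y to its left, z up, the work surface at z = 0. Lengths are in mm, angles in rad, forces in N, time in s.
With the tool pointing down it reaches from about 275 to 750 mm from the base axis. Payload 10.2 kg.
Tool frame: the origin (TCP) lies between the finger pads; the fingertips stand 19 mm ahead of it and the grasp point (between the pads) is the TCP; z points along the fingers, y is the line along which they close (so a half turn about z gives the same grasp; the last joint's range is limited). The gripper opens to 85 mm and grips with 20 to 120 N. Pads are 22 mm wide; open, the fingers measure 114 mm over their backs; the gripper's body (76 mm by 85 mm) begins 54 mm behind the grasp point. The pads swing forward as they close: fully open they stand 13 mm farther back than shut.
Start: joints at [0.919, 0.313, 1.498, -0, 1.331, -0.223], TCP at [218.297, 477.47, 250.294] pointing down, gripper open.
Joint ranges: [-2.94, 2.94], [-0.97, 2.17], [0.19, 2.56], [-1.23, 4.37], [0.02, 3.11], [-2.88, 2.88]. Speed limits (rad/s): [2.39, 2.39, 3.01, 3.14, 3.14, 3.14].

## Interface

Orientations are given as a unit quaternion [w, x, y, z].
In Python, from rig import sense, capture, finish_job gives the robot as it stands. The module is installed in compiled form; this text tells all that it offers.
- The arm moves only by the tool move_arm, never from a script. Its argument "moves" is a list of rows, each an object with "turn": the turn, a rotation vector about the tool's x, y, z in rad, a list of three; "translation": the shift along the tool's x, y, z in mm, a list of three; "hand": the opening, from 0 (shut) to 1 (fully open). In form: [{"turn": [wx, wy, wz], "translation": [x, y, z], "hand": hand}, ...]. A call has 1 to 10 rows; each row shifts and turns the commanded pose from where the row before left it, along the tool's axes as they then stand; what a row does not reach is not made up. A row lasts 1/12 s, in which the tool goes at most 41.7 mm and 7.16 degrees, less where a joint would pass 70% of its speed; a pose out of reach is approached as far as the arm can. A call with a gripper value outside its range is refused whole. The fingers move at their own pace and stop on an object; "grip_force" is the grip in N (left out, the last holds). Time passes only in rows, so rows that do not move let the fingers close. It gives the time, the measured TCP pose, the force, the opening and the grip force at its end, in the units of the state.
- sense(): the state, without advancing time (a new reading comes with each control period).
- capture(name): name is "scene" or "top"; returns a dict with "image" (480x640x3 uint8, blue, green, red), "z_map" (480x640 float32, mm along the optical axis (not along the pixel's ray), 0 where there is no reading), "vertical_fov" (degrees; the focal length in pixels is half the picture's height over the tangent of half this angle, whatever the lens; pixels are square), "cx", "cy" (the principal point, pixels), "R" (3x3) and "t" (3): a world point X has camera coordinates R X + t. Camera axes: x right, y down, z forward; pixel columns grow to the right and rows downward; lengths in mm; the calibration is good to about 2 mm. A picture is of the moment at which its call begins.
- finish_job(): hands the job in; it is judged then, once.
The state is a dict: "time_s": time; "joints": joint angles; "dq": joint speeds; "tau": joint torques, N m; "eef_pos": TCP position; "ee_rot": TCP orientation; "force": force on the tool from outside, world axes, zero at the start; "wrist_torque": the same for the moment, N m; "grip_width": opening from 0.0 (shut) to 1.0 (fully open); "grip_force": force on a finger pad.
Only numpy, scipy, OpenCV 4.12 (cv2) and the standard library are available. Lean on these libraries where they do the work, as an engineer would, in place of code of your own. Each camera call takes 0.05 s, during which the arm holds its last target. There are 200 camera calls.

## Task

Move the four circuit breakers from the old beige board to the white board, one breaker centred in each marked bay, in the same order counted from the main switch: the one next to the old main switch goes next to the new one, and so on (the new main switch, black with a red toggle, may be at either end). Seat each one fully down over the rail, square to it and upright, and never tip one over.

Things in the scene. Friction and masses are not known exactly. Their poses are not given: they have to be found in the camera images.
- breaker_blue: loose white breaker, blue label on top, 0.24 kg. Body 85 (x) x 36 (y), shoulders at 40 mm height; centred on it the nose, 45 (x) x 36 (y), 40 to 70 mm high: grip it along x. Black toggle to 78 mm. A channel under it, 52 wide (x), 8 deep, straddles the 35 mm rail with 8 mm play; it stands on its feet on the plate, no clip. Origin: underside centre, z up. May face either way.
- breaker_green: loose white breaker, green label on top, 0.24 kg. Body 85 (x) x 36 (y), shoulders at 40 mm height; centred on it the nose, 45 (x) x 36 (y), 40 to 70 mm high: grip it along x. Black toggle to 78 mm. A channel under it, 52 wide (x), 8 deep, straddles the 35 mm rail with 8 mm play; it stands on its feet on the plate, no clip. Origin: underside centre, z up. May face either way.
- breaker_yellow: loose white breaker, yellow label on top, 0.24 kg. Body 85 (x) x 36 (y), shoulders at 40 mm height; centred on it the nose, 45 (x) x 36 (y), 40 to 70 mm high: grip it along x. Black toggle to 78 mm. A channel under it, 52 wide (x), 8 deep, straddles the 35 mm rail with 8 mm play; it stands on its feet on the plate, no clip. Origin: underside centre, z up. May face either way.
- breaker_orange: loose white breaker, orange label on top, 0.24 kg. Body 85 (x) x 36 (y), shoulders at 40 mm height; centred on it the nose, 45 (x) x 36 (y), 40 to 70 mm high: grip it along x. Black toggle to 78 mm. A channel under it, 52 wide (x), 8 deep, straddles the 35 mm rail with 8 mm play; it stands on its feet on the plate, no clip. Origin: underside centre, z up. May face either way.
- tag_blue: flat blue label 22 x 34 x 2 mm, fixed on the old board (beige, 150 x 300 x 8 mm), shows the old place of the blue breaker, which starts 60 mm along its +x. Tags are 50 mm apart along their y. The old main switch (black, red toggle) is always at the row's +y end (robot's left), a grey block at the other. Origin: underside centre, on the plate; axes as the old board's, z up.
- tag_green: flat green label 22 x 34 x 2 mm, fixed on the old board (beige, 150 x 300 x 8 mm), shows the old place of the green breaker, which starts 60 mm along its +x. Tags are 50 mm apart along their y. The old main switch (black, red toggle) is always at the row's +y end (robot's left), a grey block at the other. Origin: underside centre, on the plate; axes as the old board's, z up.
- tag_yellow: flat yellow label 22 x 34 x 2 mm, fixed on the old board (beige, 150 x 300 x 8 mm), shows the old place of the yellow breaker, which starts 60 mm along its +x. Tags are 50 mm apart along their y. The old main switch (black, red toggle) is always at the row's +y end (robot's left), a grey block at the other. Origin: underside centre, on the plate; axes as the old board's, z up.
- tag_orange: flat orange label 22 x 34 x 2 mm, fixed on the old board (beige, 150 x 300 x 8 mm), shows the old place of the orange breaker, which starts 60 mm along its +x. Tags are 50 mm apart along their y. The old main switch (black, red toggle) is always at the row's +y end (robot's left), a grey block at the other. Origin: underside centre, on the plate; axes as the old board's, z up.
- new_board: fixed white plate 150 (x) x 300 (y) x 8 mm, yaw up to 0.25 rad, left or right of the old board. Rail along y at x = 0, 35 wide, 7 above the plate. Lines mark four 50 mm bays centred at y = -75, -25, 25, 75 mm; at y = +-125 stand the main switch and a grey block 40 high. Brass bar at x = 63, 8 above the plate. Origin: underside centre, z up; a seated breaker's origin is 8 mm above it.
- new_main: main switch of the new board, fixed: black, red toggle, same shape and size as a breaker (78 mm high). Stands on the new rail at one end of the row, at new_board's y = +125 or -125 mm; the end differs from start to start. The bay centres lie 50, 100, 150 and 200 mm from it along the rail. Origin: centre of its underside, on top of the plate.

How it is judged:
By the outcome, as a careful person would: the job done as asked, in the order asked, and still so for the second after the job is handed in, with the robot touching nothing.
It also fails if it takes over 109 s, if anything falls off the work surface, if the arm or the gripper's body presses on something with over 40 N, if the wrist force passes 120 N, or if a joint passes its speed limit or range.

## Working session

There is one attempt and no reset: what is moved stays moved. The work goes in short steps, Python scripts to look and compute and a tool call to move; the robot and the scene stay as the last step left them, time stands still between calls to the robot, and variables do not carry over. Pictures are saved under pics/ and viewed, at most 14 in all, crops included, and the job is handed in when it is done.

Besides the shell and the picture viewer there is one more tool, called after "Emit:" in YAML: its name, and indented under it one key for each argument. move_arm: Moves the arm, as the interface text tells. Its arguments: {"type":"object","properties":{"moves":{"type":"array","items":{"type":"object","properties":{"turn":{"type":"array","items":{"type":"number"}},"translation":{"type":"array","items":{"type":"number"}},"hand":{"type":"number"}}}},"grip_force":{"type":"number"}},"required":["moves"]}

```bash
mkdir -p pics
python3 - <<'E'
from rig import *
import cv2,numpy as np
s=sense();print(s)
for n in("scene","top"):
    c=capture(n);cv2.imwrite(f"pics/{n}0.png",c["image"]);np.savez(f"{n}0.npz",**c)
    print(n,c["vertical_fov"],c["cx"],c["cy"],c["R"],c["t"],-np.array(c["R"]).T@c["t"])
E
```

```text
{'time_s': 0.0, 'joints': array([ 9.18588683e-01,  3.13430693e-01,  1.49845693e+00,  1.33782707e-05,
        1.33100879e+00, -2.23379880e-01]), 'dq': array([ 1.24917939e-03, -9.63161957e-04, -6.32583259e-04,  1.81637212e-04,
        8.09750025e-05,  2.33792485e-03]), 'tau': array([ 3.12881984e-04, -4.12262893e+01, -2.59742832e+01, -1.66373370e-04,
        4.12719761e-03, -1.05439071e-06]), 'eef_pos': array([218.14534879, 477.2663374 , 249.73747275]), 'ee_rot': array([-2.82242804e-04,  2.12776279e-01,  9.77100727e-01, -5.87644885e-04]), 'force': array([-0.47800745,  0.40801914, -0.08726641]), 'wrist_torque': array([ 0.03328728, -0.0054965 , -0.00309266]), 'grip_force': 0.0, 'grip_width': 0.9959754008234329}
scene 56.4830123335661 316.00373983706777 240.09694124212078 [[-0.79925254  0.60069332  0.01905033]
 [ 0.43595256  0.60129301 -0.66962085]
 [-0.4136916  -0.52689112 -0.74245876]] [ 387.40980691 -195.42640751 1062.60026275] [834.42371764 444.66869499 650.69498906]
top 46.78260248302879 314.2249496961309 238.60932668481252 [[-0.0178671  -0.99972294  0.0153234 ]
 [-0.9850105   0.0149702  -0.17184356]
 [ 0.17156655 -0.01816406 -0.98500507]] [  1.88926288 507.160546   907.5965066 ] [343.87901688  10.78207933 981.11048106]
```

View pics/top0.png

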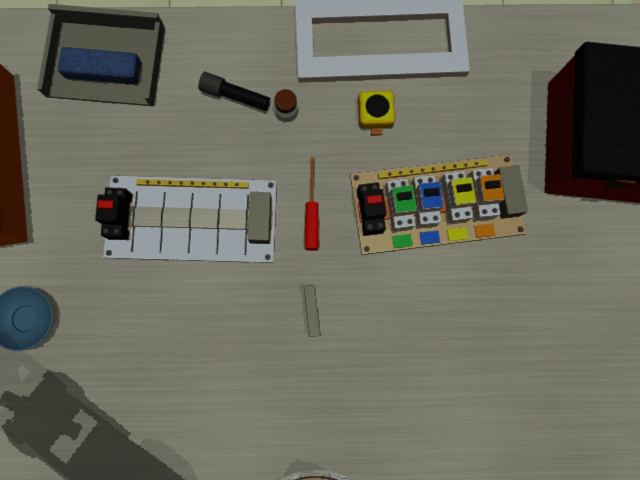

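View pics/scene0.png

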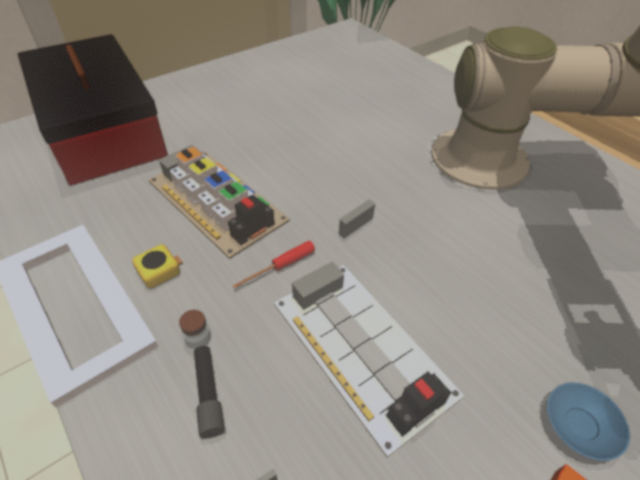

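The top view shows the new board on the left (plate at about (105–275, 178–262)) with its main switch at the left (+y) end at (112,212). The old board is on the right, main at (372,208), followed by green (403,205), blue (431,203), yellow (463,198) and orange (491,195). Tags run in the same order.

```bash
cat > h.py <<'E'
import numpy as np,cv2
def load(n): return dict(np.load(n,allow_pickle=True))
def f(c): return 240/np.tan(np.radians(float(c["vertical_fov"]))/2)
def cloud(c):
    v,u=np.mgrid[0:480,0:640];z=c["z_map"].astype(float)
    P=np.dstack([(u-c["cx"])*z/f(c),(v-c["cy"])*z/f(c),z])
    W=(P-c["t"])@np.array(c["R"]);W[z==0]=np.nan;return W
def ray(c,uv,h):
    uv=np.atleast_2d(uv).astype(float);d=np.c_[(uv-[c["cx"],c["cy"]])/f(c),np.ones(len(uv))]@np.array(c["R"])
    o=-np.array(c["R"]).T@c["t"];return o+d*((h-o[2])/d[:,2])[:,None]
def rect(P):
    (c,s,a)=cv2.minAreaRect(P.astype(np.float32));return np.round(c,1),np.round(s,1),round(a,1)
COL=dict(green=(45,80),blue=(100,125),yellow=(26,34),orange=(8,22))
def big(m):
    n,l,s,_=cv2.connectedComponentsWithStats(m.astype(np.uint8));return l==1+np.argmax(s[1:,4])
E
python3 - <<'E'
from h import *
for n in("top","scene"):
    c=load(n+"0.npz");W=cloud(c);H=W[...,2];hsv=cv2.cvtColor(c["image"],cv2.COLOR_BGR2HSV)
    tbl=W[300:320,380:480] if n=="top" else W[60:90,300:340]
    print(n,"table z",np.nanmedian(tbl[...,2]),np.nanstd(tbl[...,2]))
    for k,(a,b) in COL.items():
        m=(hsv[...,0]>=a)&(hsv[...,0]<=b)&(hsv[...,1]>110)&(W[...,0]>350)&(W[...,0]<580)&(W[...,1]<-20)&(W[...,1]>-340)
        for nm,mm,h in(("label",m&(H>60),78),("tag",m&(H<22),10)):
            mm=big(mm);v,u=np.nonzero(mm);P=ray(c,np.c_[u,v],h)
            print(k,nm,len(u),rect(P[:,:2]),np.round(np.nanmedian(H[mm]),1), np.round(np.nanmean(W[mm],0),1))
    # plates
    for nm,yl in(("new",(40,400)),("old",(-360,-20))):
        m=(H>4)&(H<13)&(W[...,0]>300)&(W[...,0]<620)&(W[...,1]>yl[0])&(W[...,1]<yl[1])
        m=big(cv2.morphologyEx(((H>4)&(H<120)&(W[...,0]>300)&(W[...,0]<620)&(W[...,1]>yl[0])&(W[...,1]<yl[1])).astype(np.uint8),cv2.MORPH_OPEN,np.ones((3,3))))&(H<13)
        v,u=np.nonzero(m);print(nm,len(u),rect(ray(c,np.c_[u,v],8)[:,:2]))
    m=(H>66)&(H<90)&(W[...,0]>300)&(W[...,0]<620)&(abs(W[...,1])<420)
    nn,l,s,_=cv2.connectedComponentsWithStats(m.astype(np.uint8))
    for i in range(1,nn):
        if 100<s[i,4]<3000: 
            v,u=np.nonzero(l==i);print("tall",s[i,4],rect(ray(c,np.c_[u,v],78)[:,:2]),rect(W[l==i][:,:2]))
E
```

```text
top table z -0.8369062815370848 1.7105391561266674
green label 319 (array([ 563.6, -158.7]), array([34.9, 34.6]), 7.7) 78.1 [ 560.6 -158.2   78.6]
green tag 237 (array([ 507.4, -163.3]), array([22.6, 33.9]), 6.6) 9.3 [ 507.5 -163.3    9.2]
blue label 269 (array([ 566.2, -204.2]), array([28.6, 33.8]), 2.5) 78.0 [ 563.8 -204.1   78.2]
blue tag 220 (array([ 512.7, -212.5]), array([21.5, 33.2]), 6.3) 9.0 [ 512.9 -212.6    9.1]
yellow label 260 (array([ 569.5, -259.7]), array([22.5, 36.2]), 6.1) 77.9 [ 569.2 -259.7   78.1]
yellow tag 248 (array([ 518.5, -262.6]), array([22.9, 35.7]), 6.3) 9.0 [ 518.6 -262.8    9.1]
orange label 208 (array([ 571.2, -308.3]), array([36.8, 17.3]), 89.2) 78.1 [ 571.7 -307.9   78. ]
orange tag 263 (array([ 523.8, -312. ]), array([23.6, 36.6]), 6.3) 9.2 [ 524.1 -312.5    9.1]
new 8203 (array([548.8, 212.8]), array([303.2, 144.2]), 89.1)
old 3386 (array([ 566.2, -220.1]), array([135. , 275.5]), 6.3)
tall 616 (array([ 583.4, -305.3]), array([47. , 40.2]), 4.5) (array([ 584.7, -307.9]), array([45.2, 37.8]), 4.8)
tall 612 (array([ 578.3, -257.2]), array([46.9, 39.1
[... 402 characters left out ...]
ll 652 (array([558. , 335.1]), array([39.9, 47.1]), 87.3) (array([559.5, 337.2]), array([36.8, 45.8]), 86.9)
scene table z -0.9716139533609554 1.321791692963945
green label 52 (array([ 552.9, -159. ]), array([25. , 14.7]), 84.1) 78.2 [ 554.5 -157.9   78.2]Traceback (most recent call last):
  File "<stdin>", line 9, in <module>
  File "h.py", line 15, in big
    n,l,s,_=cv2.connectedComponentsWithStats(m.astype(np.uint8));return l==1+np.argmax(s[1:,4])
                                                                             ~~~~~~~~~^^^^^^^^^
    return _wrapfunc(a, 'argmax', axis=axis, out=out, **kwds)
    return bound(*args, **kwds)
ValueError: attempt to get argmax of an empty sequence
```

Run:
```python
from h import *
c=load("top0.npz");im=c["image"]
a=cv2.resize(im[165:275,90:290],None,fx=4,fy=4,interpolation=3)
b=cv2.resize(im[145:265,335:535],None,fx=3,fy=3,interpolation=3)
a=cv2.resize(im[165:265,90:290],None,fx=3,fy=3,interpolation=3)
cv2.imwrite("pics/c1.png",np.clip(np.vstack([a,b[:299]]).astype(float)[:600]*1.6,0,255))
```

```text
[ WARN:0@0.051] global loadsave.cpp:1063 imwrite_ Unsupported depth image for selected encoder is fallbacked to CV_8U.
```

View pics/c1.png

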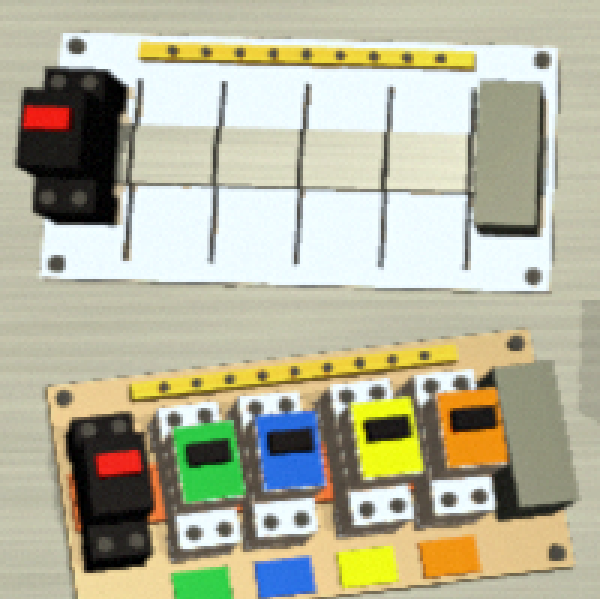

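The enlarged crop shows the four plate screw holes of the new board, and in both boards the main is at the left. The noses are clearly separated: green, blue, yellow and orange going away from the main. Next I'll get the new board's pose from its holes, block and rail.

Run:
```python
from h import *
c=load("top0.npz");g=cv2.cvtColor(c["image"],cv2.COLOR_BGR2GRAY).astype(float);W=cloud(c);H=W[...,2]
pts=[]
for x,y in[(77,46),(542,60),(533,276),(57,264)]:
    u,v=round(90+x/3),round(165+y/3);p=g[v-4:v+5,u-4:u+5];w=np.clip(np.percentile(p,70)*.8-p,0,None)
    vv,uu=np.mgrid[v-4:v+5,u-4:u+5];pts.append([(w*uu).sum()/w.sum(),(w*vv).sum()/w.sum()])
Q=ray(c,pts,8)[:,:2];print(pts,Q,Q.mean(0))
for a,b in((0,1),(3,2)):d=Q[a]-Q[b];print(np.linalg.norm(d),np.degrees(np.arctan2(-d[0],d[1])))
for a,b in((0,3),(1,2)):d=Q[a]-Q[b];print(np.linalg.norm(d),np.degrees(np.arctan2(d[1],d[0])))
R=lambda m:rect(W[m][:,:2])
m=(H>42)&(H<54)&(W[...,1]<120)&(W[...,1]>40)&(W[...,0]>480)&(W[...,0]<620);m=big(m);print("block",m.sum(),R(m))
s=load("scene0.npz");Ws=cloud(s);Hs=Ws[...,2]
b=big(cv2.erode(((Hs>66)&(Hs<90)&(Ws[...,1]>280)&(Ws[...,1]<400)).astype(np.uint8),np.ones((2,2))));print("main scene",rect(Ws[b][:,:2]))
b=big((Hs>43)&(Hs<54)&(Ws[...,1]<120)&(Ws[...,1]>40)&(Ws[...,0]>480)&(Ws[...,0]<620));print("block scene",rect(Ws[b][:,:2]))
# white plate hull scene/top via rays
for n,cc in(("top",c),("scene",s)):
    hsv=cv2.cvtColor(cc["image"],cv2.COLOR_BGR2HSV);Wc=cloud(cc)
    m=big((hsv[...,1]<45)&(hsv[...,2]>165)&(Wc[...,1]>40)&(Wc[...,1]<400)&(Wc[...,0]>440)&(Wc[...,0]<660))
    v,u=np.nonzero(m);print(n,m.sum(),rect(ray(cc,np.c_[u,v],8)[:,:2]))
```

```text
[[np.float64(115.07315568714534), np.float64(180.01060942511722)], [np.float64(270.29071537290713), np.float64(184.65573543655736)], [np.float64(267.22220598977356), np.float64(256.74857560262967)], [np.float64(108.42510169897103), np.float64(252.42366594879158)]] [[626.10844266 350.13717629]
 [613.64340903  70.54543698]
 [482.08477119  76.52737552]
 [494.17234848 356.05149834]] [554.00224284 213.31537178]
279.86946556029926 -2.552726329306379
279.78535480826656 -2.4761224234932833
132.0685888166472 -2.566689476902076
131.69456624968606 -2.6034316314839288
block 1022 (array([548.4,  88. ]), array([36.5, 85. ]), 87.5)
main scene (array([559. , 339.4]), array([34.5, 44.7]), 87.9)
block scene (array([548.1,  88.9]), array([37.6, 86. ]), 86.8)
top 2 (array([609.4, 216.1]), array([1.8, 0. ]), -90.8)
scene 12025 (array([533.7, 218.5]), array([326.6, 189.2]), 87.7)
```

Emit:
move_arm:
  moves:
    - {"turn": [0,0,0.112],"translation": [0,0,0],"hand": 1}
    - {"turn": [0,0,0.112],"translation": [0,0,0],"hand": 1}
    - {"turn": [0,0,0.112],"translation": [0,0,0],"hand": 1}
    - {"turn": [0,0,0.112],"translation": [0,0,0],"hand": 1}
    - {"turn": [0,0,0.112],"translation": [0,0,0],"hand": 1}
    - {"turn": [0,0,0.112],"translation": [0,0,0],"hand": 1}
    - {"turn": [0,0,0.112],"translation": [0,0,0],"hand": 1}
    - {"turn": [0,0,0.112],"translation": [0,0,0],"hand": 1}
    - {"turn": [0,0,0.112],"translation": [0,0,0],"hand": 1}
  grip_force: 40

```text
time_s: 0.85
eef_pos: [218.2, 477.4, 250.0]
ee_rot: [0.0, 0.66, 0.751, -0.0]
force: [-0.1, -1.7, -1.0]
grip_width: 1.001
grip_force: 0.0
```

Emit:
move_arm:
  moves:
    - {"turn": [0,0,0],"translation": [-33.8,13,5.5],"hand": 1}
    - {"turn": [0,0,0],"translation": [-33.8,13,5.5],"hand": 1}
    - {"turn": [0,0,0],"translation": [-33.8,13,5.5],"hand": 1}
    - {"turn": [0,0,0],"translation": [-33.8,13,5.5],"hand": 1}
    - {"turn": [0,0,0],"translation": [-33.8,13,5.5],"hand": 1}
    - {"turn": [0,0,0],"translation": [-33.8,13,5.5],"hand": 1}
    - {"turn": [0,0,0],"translation": [-33.8,13,5.5],"hand": 1}
    - {"turn": [0,0,0],"translation": [-33.8,13,5.5],"hand": 1}
    - {"turn": [0,0,0],"translation": [-33.8,13,5.5],"hand": 1}
    - {"turn": [0,0,0],"translation": [-33.8,13,5.5],"hand": 1}

```text
time_s: 1.68
eef_pos: [392.6, 158.2, 195.0]
ee_rot: [-0.0, 0.658, 0.753, -0.0]
force: [0.8, 1.1, -0.3]
grip_width: 1.003
grip_force: 0.0
```

Emit:
move_arm:
  moves:
    - {"turn": [0,0,0],"translation": [-33.8,13,5.5],"hand": 1}
    - {"turn": [0,0,0],"translation": [-33.8,13,5.5],"hand": 1}
    - {"turn": [0,0,0],"translation": [-33.8,13,5.5],"hand": 1}
    - {"turn": [0,0,0],"translation": [-33.8,13,5.5],"hand": 1}
    - {"turn": [0,0,0],"translation": [-33.8,13,5.5],"hand": 1}
    - {"turn": [0,0,0],"translation": [-33.8,13,5.5],"hand": 1}
    - {"turn": [0,0,0],"translation": [-33.8,13,5.5],"hand": 1}
    - {"turn": [0,0,0],"translation": [-33.8,13,5.5],"hand": 1}
    - {"turn": [0,0,0],"translation": [-33.8,13,5.5],"hand": 1}
    - {"turn": [0,0,0],"translation": [-33.8,13,5.5],"hand": 1}

```text
time_s: 2.52
eef_pos: [566.6, -159.4, 139.6]
ee_rot: [-0.0, 0.658, 0.753, -0.0]
force: [0.2, 0.2, 0.2]
grip_width: 0.999
grip_force: 0.0
```

```bash
cat > plan.py <<'E'
import sys,numpy as np
from rig import sense
from scipy.spatial.transform import Rotation as Ro
T=dict(g=(567.4,-157.9,7.7),b=(573.4,-203.8,4.8),y=(579.7,-258.7,7.2),o=(584.7,-307.9,4.8),
G=(557.3,288.2,-2.53),B=(555.1,238.3,-2.53),Y=(552.9,188.3,-2.53),O=(550.7,138.4,-2.53))
def plan(k,z):
    s=sense();q=s["ee_rot"];M=Ro.from_quat([q[1],q[2],q[3],q[0]]).as_matrix()
    psi=np.degrees(np.arctan2(M[1,1],M[0,1]));x,y,a=T[k];r=np.radians(a)
    d=np.array([x,y,z])-s["eef_pos"]
    print("t",round(s["time_s"],2),"pos",np.round(s["eef_pos"],1),"yaw",round(psi,2),"tilt",np.round(M[2,:2],3),"grip",s["grip_width"],s["grip_force"],"F",np.round(s["force"],1))
    print(k,"turn",round(np.radians(psi-a),4),"then",np.round([-d[0]*np.sin(r)+d[1]*np.cos(r),d[0]*np.cos(r)+d[1]*np.sin(r),-d[2]],1))
plan(sys.argv[1],float(sys.argv[2]))
E
python3 plan.py g 71
```

```text
t 2.52 pos [ 566.6 -159.4  139.6] yaw 7.67 tilt [ 0.001 -0.001] grip 0.9992895637362929 0.0 F [0.2 0.2 0.2]
g turn -0.0006 then [ 1.4  0.9 68.6]
```

Emit:
move_arm:
  moves:
    - {"turn": [0,0,0],"translation": [1.4,0.9,18],"hand": 1}
    - {"turn": [0,0,0],"translation": [0,0,18],"hand": 1}
    - {"turn": [0,0,0],"translation": [0,0,17],"hand": 1}
    - {"turn": [0,0,0],"translation": [0,0,10],"hand": 1}
    - {"turn": [0,0,0],"translation": [0,0,5.6],"hand": 1}
    - {"turn": [0,0,0],"translation": [0,0,0],"hand": 0.6}
    - {"turn": [0,0,0],"translation": [0,0,0],"hand": 0.3}
    - {"turn": [0,0,0],"translation": [0,0,0],"hand": 0.3}
    - {"turn": [0,0,0],"translation": [0,0,0],"hand": 0.3}
    - {"turn": [0,0,0],"translation": [0,0,0],"hand": 0.3}

```text
time_s: 3.35
eef_pos: [567.5, -156.5, 72.9]
ee_rot: [0.001, 0.658, 0.753, 0.0]
force: [-0.4, 0.2, 5.3]
grip_width: 0.522
grip_force: 41.9
```

Emit:
move_arm:
  moves:
    - {"turn": [0,0,0],"translation": [0,0,0],"hand": 0.3}
    - {"turn": [0,0,0],"translation": [0,0,0],"hand": 0.3}
    - {"turn": [0,0,0],"translation": [0,0,0],"hand": 0.3}
    - {"turn": [0,0,0],"translation": [0,0,0],"hand": 0.3}

```text
time_s: 3.68
eef_pos: [567.5, -156.5, 72.9]
ee_rot: [0.001, 0.658, 0.753, 0.0]
force: [-1.2, 0.7, 6.2]
grip_width: 0.517
grip_force: 41.9
```

```bash
python3 plan.py G 175
```

```text
t 3.68 pos [ 567.5 -156.5   72.9] yaw 7.68 tilt [-0.001  0.002] grip 0.5165954405404248 41.9173800945282 F [-1.2  0.7  6.2]
G turn 0.1782 then [ 443.8  -29.8 -102.1]
```

Emit:
move_arm:
  moves:
    - {"turn": [0,0,0],"translation": [0,0,-10],"hand": 0.3}
    - {"turn": [0,0,0],"translation": [0,0,-30],"hand": 0.3}
    - {"turn": [0,0,0],"translation": [0,0,-30],"hand": 0.3}
    - {"turn": [0,0,0],"translation": [0,0,-32],"hand": 0.3}
    - {"turn": [0,0,0.0891],"translation": [0,0,0],"hand": 0.3}
    - {"turn": [0,0,0.0891],"translation": [0,0,0],"hand": 0.3}
    - {"turn": [0,0,0],"translation": [22,-1.5,0],"hand": 0.3}
    - {"turn": [0,0,0],"translation": [34,-2.3,0],"hand": 0.3}
    - {"turn": [0,0,0],"translation": [34,-2.3,0],"hand": 0.3}
    - {"turn": [0,0,0],"translation": [34,-2.3,0],"hand": 0.3}

```text
time_s: 4.52
eef_pos: [563.6, -30.6, 174.0]
ee_rot: [-0.0, 0.723, 0.691, -0.0]
force: [-0.3, 0.4, -3.1]
grip_width: 0.517
grip_force: 42.1
```

Emit:
move_arm:
  moves:
    - {"turn": [0,0,0],"translation": [34,-2.3,0],"hand": 0.3}
    - {"turn": [0,0,0],"translation": [34,-2.3,0],"hand": 0.3}
    - {"turn": [0,0,0],"translation": [34,-2.3,0],"hand": 0.3}
    - {"turn": [0,0,0],"translation": [34,-2.3,0],"hand": 0.3}
    - {"turn": [0,0,0],"translation": [34,-2.3,0],"hand": 0.3}
    - {"turn": [0,0,0],"translation": [34,-2.3,0],"hand": 0.3}
    - {"turn": [0,0,0],"translation": [34,-2.3,0],"hand": 0.3}
    - {"turn": [0,0,0],"translation": [34,-2.3,0],"hand": 0.3}
    - {"turn": [0,0,0],"translation": [34,-2.3,0],"hand": 0.3}
    - {"turn": [0,0,0],"translation": [16,-1,0],"hand": 0.3}

```text
time_s: 5.35
eef_pos: [555.5, 294.3, 174.0]
ee_rot: [-0.0, 0.722, 0.692, 0.0]
force: [0.2, 0.1, -2.6]
grip_width: 0.518
grip_force: 42.1
```

Emit:
move_arm:
  moves:
    - {"turn": [0,0,0],"translation": [0,0,0],"hand": 0.3}
    - {"turn": [0,0,0],"translation": [0,0,0],"hand": 0.3}
    - {"turn": [0,0,0],"translation": [0,0,0],"hand": 0.3}

```text
time_s: 5.6
eef_pos: [556.6, 289.9, 173.8]
ee_rot: [0.0, 0.723, 0.691, -0.0]
force: [0.8, 0.1, -2.8]
grip_width: 0.515
grip_force: 42.1
```

```bash
python3 plan.py G 73
python3 - <<'E'
from rig import *
import cv2
c=capture("scene");cv2.imwrite("pics/s1.png",c["image"])
E
```

```text
t 5.6 pos [556.6 289.9 173.8] yaw -2.56 tilt [-0. -0.] grip 0.5150181679946163 42.052388191223145 F [ 0.8  0.1 -2.8]
G turn -0.0005 then [ -1.7   0.8 100.8]
```

View pics/s1.png

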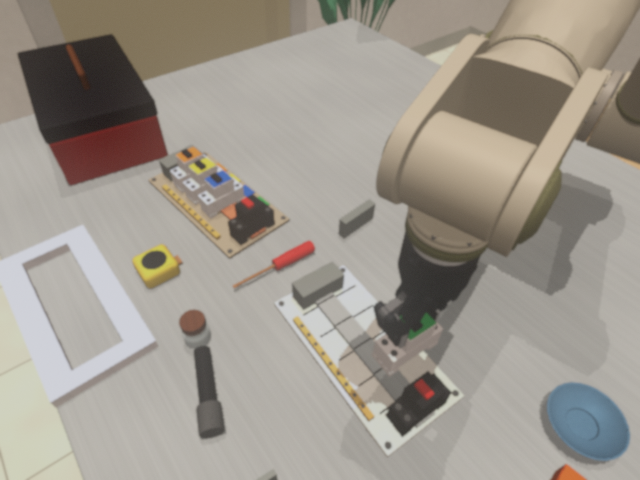

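Green is held upright over its bay, at about (405,340), next to the main at (418,400).

Emit:
move_arm:
  moves:
    - {"turn": [0,0,0],"translation": [-0.3,0.8,25],"hand": 0.3}
    - {"turn": [0,0,0],"translation": [0,0,25],"hand": 0.3}
    - {"turn": [0,0,0],"translation": [0,0,20],"hand": 0.3}
    - {"turn": [0,0,0],"translation": [0,0,10],"hand": 0.3}
    - {"turn": [0,0,0],"translation": [0,0,6],"hand": 0.3}
    - {"turn": [0,0,0],"translation": [0,0,6],"hand": 0.3}
    - {"turn": [0,0,0],"translation": [0,0,4],"hand": 0.3}
    - {"turn": [0,0,0],"translation": [0,0,3],"hand": 0.3}
    - {"turn": [0,0,0],"translation": [0,0,1.5],"hand": 0.3}
    - {"turn": [0,0,0],"translation": [0,0,0],"hand": 0.3}

```text
time_s: 6.48
eef_pos: [557.5, 290.4, 73.4]
ee_rot: [0.0, 0.723, 0.691, 0.0]
force: [-0.7, -0.1, -3.3]
grip_width: 0.518
grip_force: 42.0
```

```bash
python3 plan.py G 73
```

```text
t 6.48 pos [557.5 290.4  73.4] yaw -2.53 tilt [0. 0.] grip 0.51750583010254 41.98593020439148 F [-0.7 -0.1 -3.3]
G turn -0.0001 then [-2.2 -0.1  0.4]
```

Emit:
move_arm:
  moves:
    - {"turn": [0,0,0],"translation": [-0.8,0,0.6],"hand": 0.3}
    - {"turn": [0,0,0],"translation": [0,0,0.6],"hand": 0.3}
    - {"turn": [0,0,0],"translation": [0,0,0],"hand": 0.3}
    - {"turn": [0,0,0],"translation": [0,0,0],"hand": 0.3}

```text
time_s: 6.82
eef_pos: [557.6, 289.7, 73.0]
ee_rot: [0.0, 0.723, 0.691, 0.0]
force: [-3.2, -1.5, 6.4]
grip_width: 0.516
grip_force: 43.2
```

Emit:
move_arm:
  moves:
    - {"turn": [0,0,0],"translation": [0,0,0],"hand": 0.6}
    - {"turn": [0,0,0],"translation": [0,0,0],"hand": 0.8}
    - {"turn": [0,0,0],"translation": [0,0,0],"hand": 1}
    - {"turn": [0,0,0],"translation": [0,0,0],"hand": 1}
    - {"turn": [0,0,0],"translation": [0,0,-20],"hand": 1}
    - {"turn": [0,0,0],"translation": [0,0,-30],"hand": 1}
    - {"turn": [0,0,0],"translation": [0,0,-30],"hand": 1}
    - {"turn": [0,0,0],"translation": [0,0,0],"hand": 1}

```text
time_s: 7.48
eef_pos: [559.6, 290.3, 158.2]
ee_rot: [0.002, 0.723, 0.691, 0.005]
force: [-0.2, 0.5, 0.7]
grip_width: 0.998
grip_force: 0.0
```

```bash
python3 plan.py b 140
```

```text
t 7.48 pos [559.6 290.3 158.2] yaw -2.53 tilt [0.003 0.01 ] grip 0.998475013165508 0.0 F [-0.2  0.5  0.7]
b turn -0.1279 then [-493.5  -27.6   18.2]
```

Emit:
move_arm:
  moves:
    - {"turn": [0,0,-0.064],"translation": [0,0,0],"hand": 1}
    - {"turn": [0,0,-0.064],"translation": [0,0,0],"hand": 1}
    - {"turn": [0,0,0],"translation": [-21.1,-1.3,0],"hand": 1}
    - {"turn": [0,0,0],"translation": [-35,-1.8,0],"hand": 1}
    - {"turn": [0,0,0],"translation": [-35,-1.8,0],"hand": 1}
    - {"turn": [0,0,0],"translation": [-35,-1.8,0],"hand": 1}
    - {"turn": [0,0,0],"translation": [-35,-1.8,0],"hand": 1}
    - {"turn": [0,0,0],"translation": [-35,-1.8,0],"hand": 1}
    - {"turn": [0,0,0],"translation": [-35,-1.8,0],"hand": 1}
    - {"turn": [0,0,0],"translation": [-35,-1.8,0],"hand": 1}

```text
time_s: 8.32
eef_pos: [565.6, 21.5, 151.8]
ee_rot: [0.0, 0.677, 0.736, 0.0]
force: [0.9, 1.0, -0.0]
grip_width: 1.0
grip_force: 0.0
```

Emit:
move_arm:
  moves:
    - {"turn": [0,0,0],"translation": [-35,-1.8,0],"hand": 1}
    - {"turn": [0,0,0],"translation": [-35,-1.8,0],"hand": 1}
    - {"turn": [0,0,0],"translation": [-35,-1.8,0],"hand": 1}
    - {"turn": [0,0,0],"translation": [-35,-1.8,0],"hand": 1}
    - {"turn": [0,0,0],"translation": [-35,-1.8,0],"hand": 1}
    - {"turn": [0,0,0],"translation": [-35,-1.8,0],"hand": 1}
    - {"turn": [0,0,0],"translation": [-17,-0.9,0],"hand": 1}
    - {"turn": [0,0,0],"translation": [0,0,0],"hand": 1}
    - {"turn": [0,0,0],"translation": [0,0,0],"hand": 1}
    - {"turn": [0,0,0],"translation": [0,0,0],"hand": 1}

```text
time_s: 9.15
eef_pos: [573.2, -202.6, 151.7]
ee_rot: [-0.0, 0.677, 0.736, 0.0]
force: [0.3, 0.2, -0.1]
grip_width: 1.002
grip_force: 0.0
```

```bash
python3 plan.py b 75;python3 - <<'E'
from rig import *
from h import *
c=capture("top");cv2.imwrite("pics/t1.png",c["image"]);W=cloud(c);H=W[...,2]
m=(H>68)&(H<88)&(W[...,0]>500)&(W[...,0]<620)&(abs(W[...,1])<420)
nn,l,s,_=cv2.connectedComponentsWithStats(m.astype(np.uint8))
for i in range(1,nn):
    if 100<s[i,4]<3000: print("tall",s[i,4],rect(W[l==i][:,:2]),np.nanmedian(H[l==i]))
E
```

```text
t 9.15 pos [ 573.2 -202.6  151.7] yaw 4.86 tilt [ 0.001 -0.   ] grip 1.002239844636376 0.0 F [ 0.3  0.2 -0.1]
b turn 0.001 then [-1.2  0.1 76.7]
tall 588 (array([ 561.3, -107.4]), array([45.5, 36.5]), 6.6) 78.11951901108935
tall 625 (array([559.5, 337.1]), array([37.1, 45.6]), 86.4) 78.37436380564658
tall 623 (array([557.3, 287.4]), array([36.6, 45.6]), 86.7) 78.36574101149304
```

View pics/t1.png

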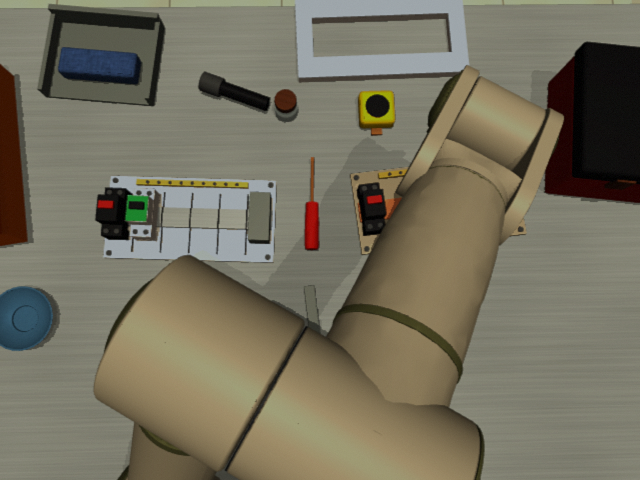

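Green is in its bay, at (138,210) in the picture, 49.7 mm from the main with matching angle and height. Now blue.

Emit:
move_arm:
  moves:
    - {"turn": [0,0,0],"translation": [-1.2,0,20],"hand": 1}
    - {"turn": [0,0,0],"translation": [0,0,25],"hand": 1}
    - {"turn": [0,0,0],"translation": [0,0,18],"hand": 1}
    - {"turn": [0,0,0],"translation": [0,0,9],"hand": 1}
    - {"turn": [0,0,0],"translation": [0,0,4.7],"hand": 1}
    - {"turn": [0,0,0],"translation": [0,0,0],"hand": 1}
    - {"turn": [0,0,0],"translation": [0,0,0],"hand": 0.6}
    - {"turn": [0,0,0],"translation": [0,0,0],"hand": 0.3}
    - {"turn": [0,0,0],"translation": [0,0,0],"hand": 0.3}
    - {"turn": [0,0,0],"translation": [0,0,0],"hand": 0.3}

```text
time_s: 10.03
eef_pos: [573.6, -205.4, 76.4]
ee_rot: [0.001, 0.677, 0.736, 0.0]
force: [0.1, -0.1, -1.3]
grip_width: 0.52
grip_force: 41.4
```

Emit:
move_arm:
  moves:
    - {"turn": [0,0,0],"translation": [0,0,0],"hand": 0.3}
    - {"turn": [0,0,0],"translation": [0,0,0],"hand": 0.3}
    - {"turn": [0,0,0],"translation": [0,0,0],"hand": 0.3}

```text
time_s: 10.28
eef_pos: [573.6, -205.5, 76.4]
ee_rot: [0.001, 0.677, 0.736, 0.0]
force: [-0.5, -0.1, 6.4]
grip_width: 0.519
grip_force: 42.2
```

```bash
python3 plan.py B 175
```

```text
t 10.28 pos [ 573.6 -205.5   76.4] yaw 4.8 tilt [-0.001  0.001] grip 0.5187306583710347 42.21334397792816 F [-0.5 -0.1  6.4]
B turn 0.1279 then [442.5 -38.1 -98.6]
```

Emit:
move_arm:
  moves:
    - {"turn": [0,0,0],"translation": [0,0,-10],"hand": 0.3}
    - {"turn": [0,0,0],"translation": [0,0,-30],"hand": 0.3}
    - {"turn": [0,0,0],"translation": [0,0,-30],"hand": 0.3}
    - {"turn": [0,0,0],"translation": [0,0,-30],"hand": 0.3}
    - {"turn": [0,0,0.064],"translation": [0,0,0],"hand": 0.3}
    - {"turn": [0,0,0.064],"translation": [0,0,0],"hand": 0.3}
    - {"turn": [0,0,0],"translation": [22,-1.9,0],"hand": 0.3}
    - {"turn": [0,0,0],"translation": [34,-2.9,0],"hand": 0.3}
    - {"turn": [0,0,0],"translation": [34,-2.9,0],"hand": 0.3}
    - {"turn": [0,0,0],"translation": [34,-2.9,0],"hand": 0.3}

```text
time_s: 11.12
eef_pos: [567.6, -79.5, 175.5]
ee_rot: [-0.0, 0.723, 0.691, -0.0]
force: [0.4, 0.4, -2.7]
grip_width: 0.516
grip_force: 41.9
```

Emit:
move_arm:
  moves:
    - {"turn": [0,0,0],"translation": [34,-2.9,0],"hand": 0.3}
    - {"turn": [0,0,0],"translation": [34,-2.9,0],"hand": 0.3}
    - {"turn": [0,0,0],"translation": [34,-2.9,0],"hand": 0.3}
    - {"turn": [0,0,0],"translation": [34,-2.9,0],"hand": 0.3}
    - {"turn": [0,0,0],"translation": [34,-2.9,0],"hand": 0.3}
    - {"turn": [0,0,0],"translation": [34,-2.9,0],"hand": 0.3}
    - {"turn": [0,0,0],"translation": [34,-2.9,0],"hand": 0.3}
    - {"turn": [0,0,0],"translation": [34,-2.9,0],"hand": 0.3}
    - {"turn": [0,0,0],"translation": [34,-2.9,0],"hand": 0.3}
    - {"turn": [0,0,0],"translation": [11,-1.4,0],"hand": 0.3}

```text
time_s: 11.95
eef_pos: [553.6, 241.1, 175.5]
ee_rot: [-0.001, 0.721, 0.692, 0.0]
force: [0.9, 0.5, -2.6]
grip_width: 0.515
grip_force: 41.9
```

Emit:
move_arm:
  moves:
    - {"turn": [0,0,0],"translation": [0,0,0],"hand": 0.3}
    - {"turn": [0,0,0],"translation": [0,0,0],"hand": 0.3}
    - {"turn": [0,0,0],"translation": [0,0,0],"hand": 0.3}
    - {"turn": [0,0,0],"translation": [0,0,0],"hand": 0.3}

```text
time_s: 12.28
eef_pos: [554.9, 235.8, 175.4]
ee_rot: [0.0, 0.723, 0.691, -0.0]
force: [0.0, -0.8, -2.7]
grip_width: 0.517
grip_force: 41.9
```

```bash
python3 plan.py B 77
```

```text
t 12.28 pos [554.9 235.8 175.4] yaw -2.63 tilt [-0. -0.] grip 0.517209201677695 41.92149817943573 F [ 0.  -0.8 -2.7]
B turn -0.0017 then [ 2.5  0.1 98.4]
```

Emit:
move_arm:
  moves:
    - {"turn": [0,0,0],"translation": [0.8,0,25],"hand": 0.3}
    - {"turn": [0,0,0],"translation": [0,0,25],"hand": 0.3}
    - {"turn": [0,0,0],"translation": [0,0,20],"hand": 0.3}
    - {"turn": [0,0,0],"translation": [0,0,10],"hand": 0.3}
    - {"turn": [0,0,0],"translation": [0,0,6],"hand": 0.3}
    - {"turn": [0,0,0],"translation": [0,0,6],"hand": 0.3}
    - {"turn": [0,0,0],"translation": [0,0,4],"hand": 0.3}
    - {"turn": [0,0,0],"translation": [0,0,2.4],"hand": 0.3}
    - {"turn": [0,0,0],"translation": [0,0,0],"hand": 0.3}
    - {"turn": [0,0,0],"translation": [0,0,0],"hand": 0.3}

```text
time_s: 13.12
eef_pos: [555.0, 237.9, 77.5]
ee_rot: [0.0, 0.723, 0.691, 0.0]
force: [-0.6, 0.6, -2.3]
grip_width: 0.516
grip_force: 41.8
```

```bash
python3 plan.py B 76.4
```

```text
t 13.12 pos [555.  237.9  77.5] yaw -2.53 tilt [0.    0.001] grip 0.5156779744359989 41.8375164270401 F [-0.6  0.6 -2.3]
B turn -0.0 then [0.4 0.1 1.1]
```

Emit:
move_arm:
  moves:
    - {"turn": [0,0,0],"translation": [-1,0,0.6],"hand": 0.3}
    - {"turn": [0,0,0],"translation": [0,0,0.6],"hand": 0.3}
    - {"turn": [0,0,0],"translation": [0,0,0.5],"hand": 0.3}
    - {"turn": [0,0,0],"translation": [0,0,0],"hand": 0.3}
    - {"turn": [0,0,0],"translation": [0,0,0],"hand": 0.3}

```text
time_s: 13.53
eef_pos: [554.9, 236.9, 76.4]
ee_rot: [0.0, 0.723, 0.691, 0.0]
force: [-2.4, -1.3, 7.0]
grip_width: 0.513
grip_force: 42.9
```

Emit:
move_arm:
  moves:
    - {"turn": [0,0,0],"translation": [0,0,0],"hand": 0.6}
    - {"turn": [0,0,0],"translation": [0,0,0],"hand": 0.8}
    - {"turn": [0,0,0],"translation": [0,0,0],"hand": 1}
    - {"turn": [0,0,0],"translation": [0,0,0],"hand": 1}
    - {"turn": [0,0,0],"translation": [0,0,-20],"hand": 1}
    - {"turn": [0,0,0],"translation": [0,0,-30],"hand": 1}
    - {"turn": [0,0,0],"translation": [0,0,-30],"hand": 1}
    - {"turn": [0,0,0],"translation": [0,0,0],"hand": 1}
    - {"turn": [0,0,0],"translation": [0,0,0],"hand": 1}
    - {"turn": [0,0,0],"translation": [0,0,0],"hand": 1}

```text
time_s: 14.37
eef_pos: [554.3, 236.8, 154.4]
ee_rot: [-0.0, 0.723, 0.691, -0.0]
force: [-0.8, -0.4, -0.2]
grip_width: 1.003
grip_force: 0.0
```

```bash
python3 plan.py y 155
```

```text
t 14.37 pos [554.3 236.8 154.4] yaw -2.53 tilt [-0.    -0.001] grip 1.0032336836279232 0.0 F [-0.8 -0.4 -0.2]
y turn -0.1698 then [-494.8  -36.9   -0.6]
```

Emit:
move_arm:
  moves:
    - {"turn": [0,0,-0.085],"translation": [0,0,0],"hand": 1}
    - {"turn": [0,0,-0.085],"translation": [0,0,0],"hand": 1}
    - {"turn": [0,0,0],"translation": [-21.8,-1.7,0],"hand": 1}
    - {"turn": [0,0,0],"translation": [-35,-2.6,0],"hand": 1}
    - {"turn": [0,0,0],"translation": [-35,-2.6,0],"hand": 1}
    - {"turn": [0,0,0],"translation": [-35,-2.6,0],"hand": 1}
    - {"turn": [0,0,0],"translation": [-35,-2.6,0],"hand": 1}
    - {"turn": [0,0,0],"translation": [-35,-2.6,0],"hand": 1}
    - {"turn": [0,0,0],"translation": [-35,-2.6,0],"hand": 1}
    - {"turn": [0,0,0],"translation": [-35,-2.6,0],"hand": 1}

```text
time_s: 15.2
eef_pos: [567.6, -31.9, 153.7]
ee_rot: [-0.001, 0.661, 0.75, -0.001]
force: [0.6, 0.1, 0.7]
grip_width: 1.0
grip_force: 0.0
```

Emit:
move_arm:
  moves:
    - {"turn": [0,0,0],"translation": [-35,-2.6,0],"hand": 1}
    - {"turn": [0,0,0],"translation": [-35,-2.6,0],"hand": 1}
    - {"turn": [0,0,0],"translation": [-35,-2.6,0],"hand": 1}
    - {"turn": [0,0,0],"translation": [-35,-2.6,0],"hand": 1}
    - {"turn": [0,0,0],"translation": [-35,-2.6,0],"hand": 1}
    - {"turn": [0,0,0],"translation": [-35,-2.6,0],"hand": 1}
    - {"turn": [0,0,0],"translation": [-18,-1.4,0],"hand": 1}
    - {"turn": [0,0,0],"translation": [0,0,0],"hand": 1}
    - {"turn": [0,0,0],"translation": [0,0,0],"hand": 1}
    - {"turn": [0,0,0],"translation": [0,0,0],"hand": 1}

```text
time_s: 16.03
eef_pos: [579.9, -257.6, 154.1]
ee_rot: [-0.001, 0.661, 0.75, 0.0]
force: [0.0, 0.6, 1.1]
grip_width: 0.995
grip_force: 0.0
```

Emit:
move_arm:
  moves:
    - {"turn": [0,0,0],"translation": [0,0,0],"hand": 1}
    - {"turn": [0,0,0],"translation": [0,0,0],"hand": 1}
    - {"turn": [0,0,0],"translation": [0,0,0],"hand": 1}

```text
time_s: 16.28
eef_pos: [580.3, -257.8, 155.3]
ee_rot: [-0.0, 0.661, 0.751, 0.0]
force: [-0.7, -0.1, -0.8]
grip_width: 0.999
grip_force: 0.0
```

```bash
cat > chk.py <<'E'
from rig import *
from h import *
c=capture("top");cv2.imwrite("pics/t.png",c["image"]);W=cloud(c);H=W[...,2]
m=(H>68)&(H<88)&(W[...,0]>500)&(W[...,0]<620)&(abs(W[...,1])<420)
nn,l,s,_=cv2.connectedComponentsWithStats(m.astype(np.uint8))
for i in range(1,nn):
    if 100<s[i,4]<3000: print("tall",s[i,4],rect(W[l==i][:,:2]),np.nanmedian(H[l==i]))
E
python3 plan.py y 77; python3 chk.py
```

```text
t 16.28 pos [ 580.3 -257.8  155.3] yaw 7.28 tilt [ 0. -0.] grip 0.9993533718576297 0.0 F [-0.7 -0.1 -0.8]
y turn 0.0013 then [-0.9 -0.7 78.3]
tall 587 (array([ 561.4, -107.4]), array([45.9, 36.5]), 6.0) 78.28507115300312
tall 628 (array([559.2, 337.4]), array([38.1, 45.7]), 86.3) 78.19101274246674
tall 613 (array([557.3, 287.1]), array([37.5, 45.6]), 87.0) 78.23049746995154
tall 617 (array([554.9, 237.6]), array([36.9, 45.8]), 86.9) 78.26744841912199
```

Blue is good, at 50 mm spacing and level. Now yellow.

Emit:
move_arm:
  moves:
    - {"turn": [0,0,0],"translation": [-0.9,-0.7,20],"hand": 1}
    - {"turn": [0,0,0],"translation": [0,0,25],"hand": 1}
    - {"turn": [0,0,0],"translation": [0,0,18],"hand": 1}
    - {"turn": [0,0,0],"translation": [0,0,10],"hand": 1}
    - {"turn": [0,0,0],"translation": [0,0,5.3],"hand": 1}
    - {"turn": [0,0,0],"translation": [0,0,0],"hand": 1}
    - {"turn": [0,0,0],"translation": [0,0,0],"hand": 0.6}
    - {"turn": [0,0,0],"translation": [0,0,0],"hand": 0.3}
    - {"turn": [0,0,0],"translation": [0,0,0],"hand": 0.3}
    - {"turn": [0,0,0],"translation": [0,0,0],"hand": 0.3}

```text
time_s: 17.17
eef_pos: [580.0, -259.9, 78.1]
ee_rot: [0.001, 0.661, 0.75, 0.0]
force: [-0.5, 0.1, -1.4]
grip_width: 0.518
grip_force: 41.0
```

Emit:
move_arm:
  moves:
    - {"turn": [0,0,0],"translation": [0,0,0],"hand": 0.3}
    - {"turn": [0,0,0],"translation": [0,0,0],"hand": 0.3}
    - {"turn": [0,0,0],"translation": [0,0,0],"hand": 0.3}

```text
time_s: 17.42
eef_pos: [580.1, -259.9, 78.1]
ee_rot: [0.001, 0.661, 0.75, 0.0]
force: [0.3, 0.7, 6.6]
grip_width: 0.518
grip_force: 41.9
```

```bash
python3 plan.py Y 175
```

```text
t 17.42 pos [ 580.1 -259.9   78.1] yaw 7.21 tilt [-0.001  0.002] grip 0.5181823173493536 41.89954876899719 F [0.3 0.7 6.6]
Y turn 0.17 then [446.6 -46.9 -96.9]
```

Emit:
move_arm:
  moves:
    - {"turn": [0,0,0],"translation": [0,0,-10],"hand": 0.3}
    - {"turn": [0,0,0],"translation": [0,0,-30],"hand": 0.3}
    - {"turn": [0,0,0],"translation": [0,0,-30],"hand": 0.3}
    - {"turn": [0,0,0],"translation": [0,0,-30],"hand": 0.3}
    - {"turn": [0,0,0.085],"translation": [0,0,0],"hand": 0.3}
    - {"turn": [0,0,0.085],"translation": [0,0,0],"hand": 0.3}
    - {"turn": [0,0,0],"translation": [22,-2.3,0],"hand": 0.3}
    - {"turn": [0,0,0],"translation": [34,-3.6,0],"hand": 0.3}
    - {"turn": [0,0,0],"translation": [34,-3.6,0],"hand": 0.3}
    - {"turn": [0,0,0],"translation": [34,-3.6,0],"hand": 0.3}

```text
time_s: 18.25
eef_pos: [571.4, -133.9, 177.1]
ee_rot: [-0.0, 0.723, 0.691, -0.0]
force: [0.6, 0.2, -2.1]
grip_width: 0.516
grip_force: 41.5
```

Emit:
move_arm:
  moves:
    - {"turn": [0,0,0],"translation": [34,-3.6,0],"hand": 0.3}
    - {"turn": [0,0,0],"translation": [34,-3.6,0],"hand": 0.3}
    - {"turn": [0,0,0],"translation": [34,-3.6,0],"hand": 0.3}
    - {"turn": [0,0,0],"translation": [34,-3.6,0],"hand": 0.3}
    - {"turn": [0,0,0],"translation": [34,-3.6,0],"hand": 0.3}
    - {"turn": [0,0,0],"translation": [34,-3.6,0],"hand": 0.3}
    - {"turn": [0,0,0],"translation": [34,-3.6,0],"hand": 0.3}
    - {"turn": [0,0,0],"translation": [34,-3.6,0],"hand": 0.3}
    - {"turn": [0,0,0],"translation": [34,-3.6,0],"hand": 0.3}
    - {"turn": [0,0,0],"translation": [15.4,-1.4,0],"hand": 0.3}

```text
time_s: 19.08
eef_pos: [551.3, 191.0, 177.3]
ee_rot: [-0.0, 0.722, 0.692, 0.0]
force: [0.2, -0.3, -1.2]
grip_width: 0.518
grip_force: 41.5
```

Emit:
move_arm:
  moves:
    - {"turn": [0,0,0],"translation": [0,0,0],"hand": 0.3}
    - {"turn": [0,0,0],"translation": [0,0,0],"hand": 0.3}
    - {"turn": [0,0,0],"translation": [0,0,0],"hand": 0.3}
    - {"turn": [0,0,0],"translation": [0,0,0],"hand": 0.3}
    - {"turn": [0,0,0],"translation": [0,0,0],"hand": 0.3}
    - {"turn": [0,0,0],"translation": [0,0,0],"hand": 0.3}

```text
time_s: 19.58
eef_pos: [552.5, 186.6, 177.0]
ee_rot: [0.0, 0.723, 0.691, -0.0]
force: [-0.2, 0.1, -2.1]
grip_width: 0.519
grip_force: 41.5
```

```bash
python3 plan.py Y 78.6
```

```text
t 19.58 pos [552.5 186.6 177. ] yaw -2.6 tilt [-0.  0.] grip 0.5194663090422413 41.51118457317352 F [-0.2  0.1 -2.1]
Y turn -0.0013 then [ 1.7  0.3 98.4]
```

Emit:
move_arm:
  moves:
    - {"turn": [0,0,0],"translation": [-0.4,0.3,25],"hand": 0.3}
    - {"turn": [0,0,0],"translation": [0,0,25],"hand": 0.3}
    - {"turn": [0,0,0],"translation": [0,0,20],"hand": 0.3}
    - {"turn": [0,0,0],"translation": [0,0,10],"hand": 0.3}
    - {"turn": [0,0,0],"translation": [0,0,6],"hand": 0.3}
    - {"turn": [0,0,0],"translation": [0,0,6],"hand": 0.3}
    - {"turn": [0,0,0],"translation": [0,0,4],"hand": 0.3}
    - {"turn": [0,0,0],"translation": [0,0,2.4],"hand": 0.3}
    - {"turn": [0,0,0],"translation": [0,0,0],"hand": 0.3}
    - {"turn": [0,0,0],"translation": [0,0,0],"hand": 0.3}

```text
time_s: 20.42
eef_pos: [552.9, 187.0, 79.0]
ee_rot: [0.0, 0.723, 0.691, 0.0]
force: [0.3, 0.4, -1.9]
grip_width: 0.517
grip_force: 41.5
```

```bash
python3 plan.py Y 78.1
```

```text
t 20.42 pos [552.9 187.   79. ] yaw -2.53 tilt [0.    0.001] grip 0.5168088987525109 41.466220021247864 F [ 0.3  0.4 -1.9]
Y turn -0.0001 then [ 1.3 -0.1  0.9]
```

Emit:
move_arm:
  moves:
    - {"turn": [0,0,0],"translation": [0,0,0.6],"hand": 0.3}
    - {"turn": [0,0,0],"translation": [0,0,0.6],"hand": 0.3}
    - {"turn": [0,0,0],"translation": [0,0,0.4],"hand": 0.3}
    - {"turn": [0,0,0],"translation": [0,0,0],"hand": 0.3}
    - {"turn": [0,0,0],"translation": [0,0,0],"hand": 0.3}

```text
time_s: 20.83
eef_pos: [553.0, 187.2, 78.1]
ee_rot: [0.0, 0.723, 0.691, 0.001]
force: [-1.9, 0.0, 6.3]
grip_width: 0.516
grip_force: 42.5
```

Emit:
move_arm:
  moves:
    - {"turn": [0,0,0],"translation": [0,0,0],"hand": 0.6}
    - {"turn": [0,0,0],"translation": [0,0,0],"hand": 0.8}
    - {"turn": [0,0,0],"translation": [0,0,0],"hand": 1}
    - {"turn": [0,0,0],"translation": [0,0,0],"hand": 1}
    - {"turn": [0,0,0],"translation": [0,0,-20],"hand": 1}
    - {"turn": [0,0,0],"translation": [0,0,-30],"hand": 1}
    - {"turn": [0,0,0],"translation": [0,0,-30],"hand": 1}
    - {"turn": [0,0,0],"translation": [0,0,0],"hand": 1}
    - {"turn": [0,0,0],"translation": [0,0,0],"hand": 1}
    - {"turn": [0,0,0],"translation": [0,0,0],"hand": 1}

```text
time_s: 21.67
eef_pos: [552.3, 186.9, 156.1]
ee_rot: [-0.0, 0.723, 0.691, -0.001]
force: [-0.2, -0.4, -0.8]
grip_width: 0.999
grip_force: 0.0
```

```bash
python3 plan.py o 157
```

```text
t 21.67 pos [552.3 186.9 156.1] yaw -2.54 tilt [-0.    -0.001] grip 0.9988676278783802 0.0 F [-0.2 -0.4 -0.8]
o turn -0.128 then [-495.8   -9.1   -0.9]
```

Emit:
move_arm:
  moves:
    - {"turn": [0,0,-0.064],"translation": [0,0,0],"hand": 1}
    - {"turn": [0,0,-0.064],"translation": [0,0,0],"hand": 1}
    - {"turn": [0,0,0],"translation": [-21.8,-0.4,0],"hand": 1}
    - {"turn": [0,0,0],"translation": [-35,-0.6,0],"hand": 1}
    - {"turn": [0,0,0],"translation": [-35,-0.6,0],"hand": 1}
    - {"turn": [0,0,0],"translation": [-35,-0.6,0],"hand": 1}
    - {"turn": [0,0,0],"translation": [-35,-0.6,0],"hand": 1}
    - {"turn": [0,0,0],"translation": [-35,-0.6,0],"hand": 1}
    - {"turn": [0,0,0],"translation": [-35,-0.6,0],"hand": 1}
    - {"turn": [0,0,0],"translation": [-35,-0.6,0],"hand": 1}

```text
time_s: 22.5
eef_pos: [569.7, -80.8, 155.4]
ee_rot: [-0.001, 0.677, 0.736, -0.001]
force: [0.7, 0.5, -0.2]
grip_width: 0.997
grip_force: 0.0
```

Emit:
move_arm:
  moves:
    - {"turn": [0,0,0],"translation": [-35,-0.6,0],"hand": 1}
    - {"turn": [0,0,0],"translation": [-35,-0.6,0],"hand": 1}
    - {"turn": [0,0,0],"translation": [-35,-0.6,0],"hand": 1}
    - {"turn": [0,0,0],"translation": [-35,-0.6,0],"hand": 1}
    - {"turn": [0,0,0],"translation": [-35,-0.6,0],"hand": 1}
    - {"turn": [0,0,0],"translation": [-35,-0.6,0],"hand": 1}
    - {"turn": [0,0,0],"translation": [-19,-0.9,0],"hand": 1}
    - {"turn": [0,0,0],"translation": [0,0,0],"hand": 1}
    - {"turn": [0,0,0],"translation": [0,0,0],"hand": 1}
    - {"turn": [0,0,0],"translation": [0,0,0],"hand": 1}

```text
time_s: 23.33
eef_pos: [584.9, -306.7, 155.8]
ee_rot: [-0.001, 0.677, 0.736, 0.0]
force: [0.6, 0.1, 0.2]
grip_width: 1.003
grip_force: 0.0
```

Emit:
move_arm:
  moves:
    - {"turn": [0,0,0],"translation": [0,0,0],"hand": 1}
    - {"turn": [0,0,0],"translation": [0,0,0],"hand": 1}
    - {"turn": [0,0,0],"translation": [0,0,0],"hand": 1}

```text
time_s: 23.58
eef_pos: [585.3, -306.9, 157.0]
ee_rot: [-0.0, 0.676, 0.736, 0.0]
force: [-0.1, 0.1, -0.5]
grip_width: 0.996
grip_force: 0.0
```

```bash
python3 plan.py o 77; python3 chk.py
```

```text
t 23.58 pos [ 585.3 -306.9  157. ] yaw 4.86 tilt [0. 0.] grip 0.9964607404664882 0.0 F [-0.1  0.1 -0.5]
o turn 0.0011 then [-0.9 -0.6 80. ]
tall 587 (array([ 561.5, -107.5]), array([45.5, 36.3]), 6.0) 78.29707527911859
tall 625 (array([559.6, 337.3]), array([37.2, 45.6]), 86.8) 78.31159351881287
tall 623 (array([557.3, 287. ]), array([36.5, 45.4]), 87.1) 78.40796652211498
tall 616 (array([554.7, 237.3]), array([36.7, 45.6]), 87.2) 78.34129838923465
tall 609 (array([553.1, 187.7]), array([37. , 45.6]), 86.1) 78.34395139609093
```

Yellow is good. Now orange.

Emit:
move_arm:
  moves:
    - {"turn": [0,0,0],"translation": [-0.4,-0.6,20],"hand": 1}
    - {"turn": [0,0,0],"translation": [0,0,25],"hand": 1}
    - {"turn": [0,0,0],"translation": [0,0,18],"hand": 1}
    - {"turn": [0,0,0],"translation": [0,0,10],"hand": 1}
    - {"turn": [0,0,0],"translation": [0,0,7],"hand": 1}
    - {"turn": [0,0,0],"translation": [0,0,0],"hand": 1}
    - {"turn": [0,0,0],"translation": [0,0,0],"hand": 0.6}
    - {"turn": [0,0,0],"translation": [0,0,0],"hand": 0.3}
    - {"turn": [0,0,0],"translation": [0,0,0],"hand": 0.3}
    - {"turn": [0,0,0],"translation": [0,0,0],"hand": 0.3}

```text
time_s: 24.47
eef_pos: [585.1, -308.6, 78.2]
ee_rot: [0.001, 0.677, 0.736, 0.0]
force: [0.6, -0.3, 0.1]
grip_width: 0.516
grip_force: 42.1
```

Emit:
move_arm:
  moves:
    - {"turn": [0,0,0],"translation": [0,0,0],"hand": 0.3}
    - {"turn": [0,0,0],"translation": [0,0,0],"hand": 0.3}
    - {"turn": [0,0,0],"translation": [0,0,0],"hand": 0.3}

```text
time_s: 24.72
eef_pos: [585.1, -308.6, 78.1]
ee_rot: [0.001, 0.677, 0.736, 0.0]
force: [-0.3, 1.3, 5.0]
grip_width: 0.512
grip_force: 42.8
```

```bash
python3 plan.py O 175
```

```text
t 24.72 pos [ 585.1 -308.6   78.1] yaw 4.8 tilt [-0.002  0.002] grip 0.5119118087528137 42.82975673675537 F [-0.3  1.3  5. ]
O turn 0.128 then [445.1 -54.1 -96.9]
```

Emit:
move_arm:
  moves:
    - {"turn": [0,0,0],"translation": [0,0,-10],"hand": 0.3}
    - {"turn": [0,0,0],"translation": [0,0,-30],"hand": 0.3}
    - {"turn": [0,0,0],"translation": [0,0,-30],"hand": 0.3}
    - {"turn": [0,0,0],"translation": [0,0,-30],"hand": 0.3}
    - {"turn": [0,0,0.064],"translation": [0,0,0],"hand": 0.3}
    - {"turn": [0,0,0.064],"translation": [0,0,0],"hand": 0.3}
    - {"turn": [0,0,0],"translation": [22,-2.9,0],"hand": 0.3}
    - {"turn": [0,0,0],"translation": [34,-4.1,0],"hand": 0.3}
    - {"turn": [0,0,0],"translation": [34,-4.1,0],"hand": 0.3}
    - {"turn": [0,0,0],"translation": [34,-4.1,0],"hand": 0.3}

```text
time_s: 25.55
eef_pos: [573.9, -182.3, 176.7]
ee_rot: [-0.001, 0.723, 0.691, -0.0]
force: [0.4, -0.1, -3.4]
grip_width: 0.515
grip_force: 42.0
```

Emit:
move_arm:
  moves:
    - {"turn": [0,0,0],"translation": [34,-4.1,0],"hand": 0.3}
    - {"turn": [0,0,0],"translation": [34,-4.1,0],"hand": 0.3}
    - {"turn": [0,0,0],"translation": [34,-4.1,0],"hand": 0.3}
    - {"turn": [0,0,0],"translation": [34,-4.1,0],"hand": 0.3}
    - {"turn": [0,0,0],"translation": [34,-4.1,0],"hand": 0.3}
    - {"turn": [0,0,0],"translation": [34,-4.1,0],"hand": 0.3}
    - {"turn": [0,0,0],"translation": [34,-4.1,0],"hand": 0.3}
    - {"turn": [0,0,0],"translation": [34,-4.1,0],"hand": 0.3}
    - {"turn": [0,0,0],"translation": [34,-4.1,0],"hand": 0.3}
    - {"turn": [0,0,0],"translation": [14.4,-2,0],"hand": 0.3}

```text
time_s: 26.38
eef_pos: [548.9, 141.7, 177.0]
ee_rot: [-0.001, 0.722, 0.692, -0.0]
force: [0.0, -0.3, -3.4]
grip_width: 0.518
grip_force: 42.1
```

Emit:
move_arm:
  moves:
    - {"turn": [0,0,0],"translation": [0,0,0],"hand": 0.3}
    - {"turn": [0,0,0],"translation": [0,0,0],"hand": 0.3}
    - {"turn": [0,0,0],"translation": [0,0,0],"hand": 0.3}
    - {"turn": [0,0,0],"translation": [0,0,0],"hand": 0.3}
    - {"turn": [0,0,0],"translation": [0,0,0],"hand": 0.3}
    - {"turn": [0,0,0],"translation": [0,0,0],"hand": 0.3}

```text
time_s: 26.88
eef_pos: [550.2, 137.3, 176.9]
ee_rot: [-0.0, 0.723, 0.691, -0.0]
force: [0.2, 0.1, -3.0]
grip_width: 0.516
grip_force: 42.1
```

```bash
python3 plan.py O 78.6
```

```text
t 26.88 pos [550.2 137.3 176.9] yaw -2.6 tilt [-0. -0.] grip 0.5155765168514119 42.071006298065186 F [ 0.2  0.1 -3. ]
O turn -0.0013 then [ 1.1  0.4 98.3]
```

Target y is 137.7, so +0.4 minus the drift seen on earlier descents.

Emit:
move_arm:
  moves:
    - {"turn": [0,0,0],"translation": [-0.4,0.3,25],"hand": 0.3}
    - {"turn": [0,0,0],"translation": [0,0,25],"hand": 0.3}
    - {"turn": [0,0,0],"translation": [0,0,20],"hand": 0.3}
    - {"turn": [0,0,0],"translation": [0,0,10],"hand": 0.3}
    - {"turn": [0,0,0],"translation": [0,0,6],"hand": 0.3}
    - {"turn": [0,0,0],"translation": [0,0,6],"hand": 0.3}
    - {"turn": [0,0,0],"translation": [0,0,4],"hand": 0.3}
    - {"turn": [0,0,0],"translation": [0,0,2.3],"hand": 0.3}
    - {"turn": [0,0,0],"translation": [0,0,0],"hand": 0.3}
    - {"turn": [0,0,0],"translation": [0,0,0],"hand": 0.3}

```text
time_s: 27.72
eef_pos: [550.7, 137.7, 79.1]
ee_rot: [0.0, 0.723, 0.691, 0.0]
force: [1.0, -0.6, -2.5]
grip_width: 0.517
grip_force: 42.0
```

```bash
python3 plan.py O 78.1
```

```text
t 27.72 pos [550.7 137.7  79.1] yaw -2.53 tilt [0.    0.001] grip 0.5165180758937212 41.991135478019714 F [ 1.  -0.6 -2.5]
O turn 0.0 then [ 0.7 -0.   1. ]
```

Emit:
move_arm:
  moves:
    - {"turn": [0,0,0],"translation": [0,0,0.6],"hand": 0.3}
    - {"turn": [0,0,0],"translation": [0,0,0.6],"hand": 0.3}
    - {"turn": [0,0,0],"translation": [0,0,0.4],"hand": 0.3}
    - {"turn": [0,0,0],"translation": [0,0,0],"hand": 0.3}
    - {"turn": [0,0,0],"translation": [0,0,0],"hand": 0.3}

```text
time_s: 28.13
eef_pos: [550.7, 137.8, 78.1]
ee_rot: [0.0, 0.723, 0.691, 0.0]
force: [-3.1, -0.3, 5.7]
grip_width: 0.519
grip_force: 43.1
```

Emit:
move_arm:
  moves:
    - {"turn": [0,0,0],"translation": [0,0,0],"hand": 0.6}
    - {"turn": [0,0,0],"translation": [0,0,0],"hand": 0.8}
    - {"turn": [0,0,0],"translation": [0,0,0],"hand": 1}
    - {"turn": [0,0,0],"translation": [0,0,0],"hand": 1}
    - {"turn": [0,0,0],"translation": [0,0,-20],"hand": 1}
    - {"turn": [0,0,0],"translation": [0,0,-30],"hand": 1}
    - {"turn": [0,0,0],"translation": [0,0,-30],"hand": 1}
    - {"turn": [0,0,0],"translation": [0,0,-30],"hand": 1}
    - {"turn": [0,0,0],"translation": [-20,0,0],"hand": 1}
    - {"turn": [0,0,0],"translation": [-30,-10,0],"hand": 1}

```text
time_s: 28.97
eef_pos: [539.5, 88.9, 188.8]
ee_rot: [0.002, 0.722, 0.692, 0.002]
force: [0.9, -0.4, -0.5]
grip_width: 0.996
grip_force: 0.0
```

Emit:
move_arm:
  moves:
    - {"turn": [0,0,0],"translation": [-30,-10,0],"hand": 1}
    - {"turn": [0,0,0],"translation": [-30,-10,0],"hand": 1}
    - {"turn": [0,0,0],"translation": [-30,-10,0],"hand": 1}
    - {"turn": [0,0,0],"translation": [-30,-10,0],"hand": 1}
    - {"turn": [0,0,0],"translation": [-30,-10,0],"hand": 1}
    - {"turn": [0,0,0],"translation": [-30,-10,0],"hand": 1}
    - {"turn": [0,0,0],"translation": [-15,-5,0],"hand": 1}
    - {"turn": [0,0,0],"translation": [0,0,0],"hand": 1}
    - {"turn": [0,0,0],"translation": [0,0,0],"hand": 1}
    - {"turn": [0,0,0],"translation": [0,0,0],"hand": 1}

```text
time_s: 29.8
eef_pos: [464.9, -103.1, 187.0]
ee_rot: [-0.0, 0.722, 0.691, 0.0]
force: [0.5, 0.0, 0.2]
grip_width: 0.999
grip_force: 0.0
```

```bash
python3 chk.py; mv pics/t.png pics/t5.png
```

```text
tall 625 (array([559.3, 337.1]), array([37.9, 45.2]), 86.8) 78.37161098090498
tall 624 (array([557.4, 287.6]), array([37.9, 45.4]), 86.6) 78.40056693620946
tall 613 (array([554.8, 237.5]), array([36.8, 45.5]), 86.8) 78.5007950080073
tall 603 (array([552.8, 187.9]), array([37.2, 45.8]), 86.1) 78.45610529958026
tall 601 (array([550.5, 138.1]), array([36.6, 45.6]), 87.7) 78.48262896804835
```

View pics/t5.png

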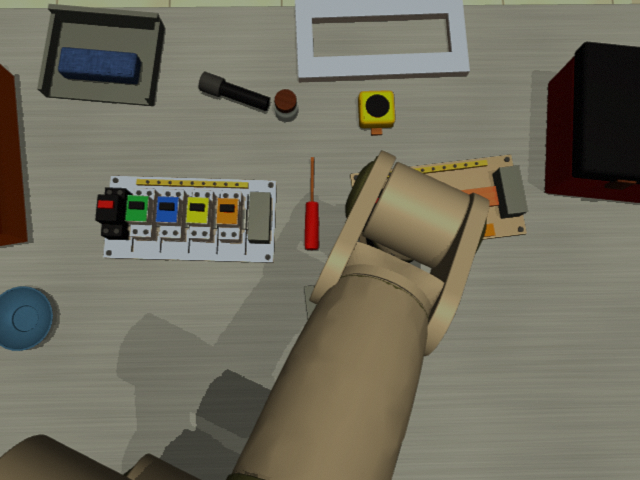

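The new board now holds green (138,210), blue (168,210), yellow (199,210) and orange (228,212), counted from the main. All are level, square and centred, and the arm is clear.

```bash
python3 -c "from rig import *;print(finish_job())"
```

```text
the job is handed in; nothing more can be done
None
```

I moved all four breakers to the new board in order from the main switch (green, blue, yellow, orange). Each is seated over the rail, and the last camera check put them level, within about 1 mm of bay centre and square to within 2°. I handed the job in at about 30 s.

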